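# Turn the cam lock low and push the tube rack home in the scanner

## Task

The carriage of the rack scanner is locked out by its yellow eccentric cam. With the fingertips, first push the red lever round until the cam is at its low point (lever in line with the carriage's travel, pointing away from the carriage over the yellow mark), and only then push the blue plate to send the carriage forward, fully home against its stops. Do not force the carriage against the cam; leave the tube rack untouched in its nest and everything else standing where it is, and finish clear with the lever still at the low point.

Things in the scene. Friction and masses are not known exactly. Their poses are not given: they have to be found in the camera images.
- scanner: Fixed white scanner base, 360 x 180 mm, its top 30 mm above the table; origin at the centre of its underside, z up; its x axis is the carriage's direction of forward travel (towards the cam). Two dark stops 14 mm high stand on it at x = +44 to +53 mm, y = +-65 mm (18 mm wide). The carriage, cam and rack stand on this base. A yellow mark on the top at x = +108 to +180 mm, y = 0 shows where the lever points at the cam's low point
- carriage (a joint): Forward travel of the aluminium carriage along the scanner's +x, m: 0 as it starts (back), 0.041 fully home against the stops. It slides stiffly (about 2.5 N), has no spring and stays where it is left. Its deck is 100 x 142 mm, rim top 53 mm above the table
- push_plate (a point): Middle of the rear face of the carriage's blue upright push plate (56 mm wide along the scanner's y, 8 mm thick, from 34 to 102 mm above the table); this point is 80 mm above the table and moves with the carriage. Push it along the scanner's +x. The rack's rear face is 60 mm ahead of this point, and free base top 26 mm long lies behind it at the start
- roller (a point): Centre of the top of the brass roller (16 mm diameter, 33 to 47 mm above the table) on the steel nose at the front of the carriage, on the scanner's centreline; the roller meets the cam disc's edge. At the start its axis is 65 mm short of the cam's turning axis
- cam (a joint): Angle of the cam and its red lever about the vertical pivot, rad, positive anticlockwise from above: 0 is the low point (lever along the scanner's +x, pointing away from the carriage). Starts at 1.4 to 2.1, with the lever on the scanner's +y side; turn it by lowering the angle. No stop at 0 (it turns on to -0.8, and back to 2.3). Stiff friction, about 0.3 N m (some 4 N at the peg), no spring, stays where it is left
- cam_pivot (a point): Point on the cam's vertical turning axis, 58 mm above the table, 95 mm ahead of the scanner's origin on its centreline
- lever_peg (a point): Centre of the top of the upright red peg at the lever's end: 18 mm diameter, from 55 to 100 mm above the table, 75 mm from the turning axis; the lever itself is a flat red bar 16 mm wide, 47 to 55 mm above the table. The peg can be pushed from any side with the fingertips at 60 to 95 mm above the table
- disc_centre (a point): Centre of the top of the yellow eccentric disc, 68 mm diameter, 33 to 47 mm above the table, this centre lies 20 mm from the turning axis on the lever's side. Its edge stops the roller short of home unless the lever is near the low point, where it leaves about 2 mm
- tube_rack: Clear loose rack with red and blue tube caps, 86 x 128 mm, 50 mm high, in the carriage's nest (its top 93 mm above the table); origin at the centre of its underside, 43 mm above the table; axes as the scanner's. Not to be touched or lifted
- dropper: Green bystander dropper bottle with white label and blue cap, 30 mm diameter, 55 mm high, standing on a rear corner of the scanner's base (30 mm above the table); origin at the centre of its underside; leave it alone
- tube_red: Bystander tube with red cap, 25 mm diameter, 52 mm high, standing on the table; origin at the centre of its underside; leave it alone
- tube_blue: Bystander tube with blue cap, 25 mm diameter, 52 mm high, standing on the table; origin at the centre of its underside; leave it alone
- deep_well: Clear bystander well plate, 86 x 128 x 44 mm, on the table; origin at the centre of its underside; leave it alone
- dark_rack: Black bystander well plate, 86 x 128 x 30 mm, on the table; origin at the centre of its underside; leave it alone
- tip_box: Blue bystander tip box, 94 x 129 x 90 mm, on the table; origin at the centre of its underside; leave it alone

How it is judged:
By the outcome, as a careful person would: the job done as asked, in the order asked, and still so for the second after the job is handed in, with the robot touching nothing.
It also fails if it takes over 64 s, if anything falls off the work surface, if the arm or the gripper's body presses on something with over 40 N, if the wrist force passes 120 N, or if a joint passes its speed limit or range.

## Robot

A 6-joint arm with a two-finger parallel gripper is mounted at the origin on the work surface. World frame = base frame: x ahead of the robot, y to its left, z up, the work surface at z = 0. Lengths are in mm, angles in rad, forces in N, time in s.
With the tool pointing down it reaches from about 300 to 875 mm from the base axis. Payload 6.4 kg.
Tool frame: the origin (TCP) lies at the very end of the fingers, on their centre line; the grasp point (between the pads) lies 19 mm behind it; z points along the fingers, y is the line along which they close (so a half turn about z gives the same grasp; the last joint's range is limited). The gripper opens to 88 mm and grips with 3 to 60 N. Pads are 18 mm wide; open, the fingers measure 123 mm over their backs; the gripper's body (75 mm by 187 mm) begins 45 mm behind the grasp point.
Start: joints at [0.945, 0.181, 1.607, -0, 1.354, -0.206], TCP at [234.348, 525.093, 238.714] pointing down, gripper open.
Joint ranges: [-2.99, 2.99], [-0.89, 2.07], [0.3, 2.58], [-1.14, 4.28], [0, 2.63], [-3.12, 3.12]. Speed limits (rad/s): [2.57, 2.57, 3.01, 3.14, 3.14, 3.14].

## Interface

Orientations are given as a unit quaternion [w, x, y, z].
In Python, from plant import get_state, snapshot, camera_info, job_done gives the robot as it stands.
- The arm moves only by the shell command python3 -m creep 'ROWS' [FORCE]. ROWS is JSON, a list of rows, each an object with "fingers": the finger opening in mm, from 0 to 88.1; "xyz": the shift along the tool's x, y, z in units of 60 mm (1.0 is 60 mm), a list of three; "spin": the turn about the tool's z in units of 5 degrees (1.0 is 5 degrees). In form: [{"fingers": fingers, "xyz": [dx, dy, dz], "spin": spin}, ...]. A call has 1 to 12 rows; each row is the pose to reach, as a shift and turn from the pose commanded when the call began, along the tool's axes at that moment; what a row does not reach only later rows make up. A row lasts 1/8 s, in which the tool goes at most 62.5 mm and 10.7 degrees, less where a joint would pass 70% of its speed; a pose out of reach is approached as far as the arm can. A call with a gripper value outside its range is refused whole. The fingers move at their own pace and stop on an object; FORCE is the grip in N (left out, the last holds). Time passes only in rows, so rows that repeat a pose let the fingers close. It gives the time, the measured TCP pose, the force, the opening and the grip force at its end, in the units of the state.
- get_state(): the state, without advancing time (a new reading comes with each control period).
- snapshot(name): name is "side" or "top" or "wrist"; returns the picture (480x640x3 uint8, red, green, blue); there is no depth.
- camera_info(name): a dict with "fx", "fy", "cx", "cy" (pixels), "rvec" (rotation vector, rad) and "tvec" (3), from world to camera coordinates, as OpenCV has them; the wrist camera has in their place "T_tool_cam" (4x4, takes a point from camera to tool coordinates, whose origin is the TCP and whose axes are the flange's). Camera axes: x right, y down, z forward; pixel columns grow to the right and rows downward; lengths in mm; the calibration is good to about 2 mm. A picture is of the moment at which its call begins: read the wrist's pose just before it. camera_info takes no time and is no camera call.
- job_done(): hands the job in; it is judged then, once.
The state is a dict: "time_s": time; "joint_positions": joint angles; "joint_vel": joint speeds; "joint_efforts": joint torques, N m; "ee_pos": TCP position; "tool_rot": TCP orientation; "contact_force": force on the tool from outside, world axes, zero at the start; "ft_torque": the same for the moment, N m; "grip_width": opening from 0.0 (shut) to 1.0 (fully open); "finger_force": force on a finger pad.
Only numpy, scipy, OpenCV 4.12 (cv2) and the standard library are available. Lean on these libraries where they do the work, as an engineer would, in place of code of your own. Each camera call takes 0.05 s, during which the arm holds its last target. There are 200 camera calls.

## Working session

There is one attempt and no reset: what is moved stays moved. The work goes in short steps, Python scripts to look and compute and a shell command to move; the robot and the scene stay as the last step left them, time stands still between calls to the robot, and variables do not carry over. Pictures are saved under pics/ and viewed, at most 10 in all, crops included, and the job is handed in when it is done.

```bash
mkdir -p pics; ls; python3 - <<'E'
from plant import *
import cv2
s=get_state();print(s['ee_pos'],s['tool_rot'],s['time_s'])
for n in("top","side","wrist"):
    cv2.imwrite(f"pics/{n}0.png",snapshot(n)[:,:,::-1]);print(n,camera_info(n))
E
```

```text
pics
[234.0286943  524.63824404 237.82300714] [-3.34667164e-04  2.08354907e-01  9.78052913e-01 -7.87050660e-04] 0.0
top {'fx': 540.936564091386, 'fy': 540.936564091386, 'cx': 315.4547959223125, 'cy': 236.4573965068366, 'rvec': array([ 2.15622301, -2.19674169,  0.08312582]), 'tvec': array([ -14.93314152,  571.79981987, 1120.7013338 ])}
side {'fx': 479.5818631381483, 'fy': 479.5818631381483, 'cx': 320.19886716000684, 'cy': 245.74391970460348, 'rvec': array([ 2.42778166, -0.08121402,  0.0493512 ]), 'tvec': array([-544.16886079,   60.2291673 , 1001.79091352])}
wrist {'fx': 414.3118782850646, 'fy': 414.3118782850646, 'cx': 321.1426760827805, 'cy': 244.14896063694528, 'T_tool_cam': array([[ 1.87222708e-04, -9.50038005e-01, -3.12134192e-01,
         8.10523916e+01],
       [ 9.99999888e-01,  3.13240221e-04, -3.53589674e-04,
         1.65804784e-01],
       [ 4.33696612e-04, -3.12134091e-01,  9.50037958e-01,
        -1.45624452e+02],
       [ 0.00000000e+00,  0.00000000e+00,  0.00000000e+00,
         1.00000000e+00]])}
```

View pics/top0.png

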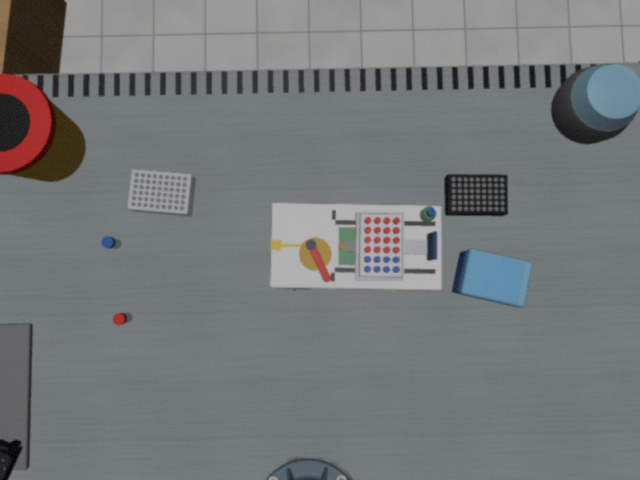

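View pics/side0.png

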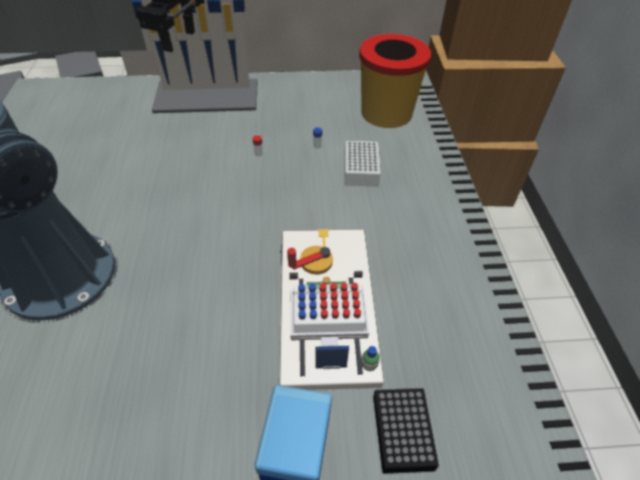

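The top view shows the base at about (272–441, 204–290), with its forward x to image left. The pivot is at (311,245), the peg at (328,279), the push plate at (432,246), and the dropper and tip box are behind it. Next I'll measure these by mask and ray.

```bash
cat > h.py <<'E'
import numpy as np, cv2
from plant import *
from scipy.spatial.transform import Rotation as R
def cam(n):
    c=camera_info(n);K=np.array([[c['fx'],0,c['cx']],[0,c['fy'],c['cy']],[0,0,1]])
    if n=='wrist':
        s=get_state();q=s['tool_rot'];Rt=R.from_quat([q[1],q[2],q[3],q[0]]).as_matrix();T=c['T_tool_cam']
        Rw=Rt@T[:3,:3];C=Rt@T[:3,3]+s['ee_pos'];return K,Rw.T,C
    Rc=cv2.Rodrigues(c['rvec'])[0];return K,Rc,-Rc.T@c['tvec']
def ray(n,uv,z,cm=None):
    K,Rc,C=cm or cam(n);uv=np.atleast_2d(uv).astype(float)
    d=(Rc.T@np.linalg.inv(K)@np.c_[uv,np.ones(len(uv))].T).T
    return C+d*((z-C[2])/d[:,2])[:,None]
def big(m):
    c,_=cv2.findContours(m.astype(np.uint8),cv2.RETR_EXTERNAL,cv2.CHAIN_APPROX_NONE);return max(c,key=cv2.contourArea)
def hsv(im): return cv2.cvtColor(im,cv2.COLOR_RGB2HSV)
def scan(p,O,th):  # world->scanner xy
    c,s=np.cos(th),np.sin(th);return (np.atleast_2d(p)[:,:2]-O)@np.array([[c,-s],[s,c]])
E
python3 - <<'E'
from h import *
im=cv2.imread('pics/top0.png')[:,:,::-1].copy();h=hsv(im)
H,S,V=[h[...,i].astype(int) for i in range(3)]
w=(S<25)&(V>190);w[:195]=0;w[300:]=0;w[:,:260]=0;w[:,450:]=0
c=big(cv2.morphologyEx(w.astype(np.uint8),cv2.MORPH_CLOSE,np.ones((5,5))))
r=cv2.minAreaRect(ray('top',c[:,0],30)[:,:2].astype(np.float32));print(r)
m=((H<6)|(H>174))&(S>120);m[:,345:]=0;m[:,260:290]=0;m[:,:260]=0
c=big(m);print(cv2.boundingRect(c));p=c[:,0]
for z in(51,100):print(z,ray('top',p[np.argsort(-p[:,1])[:6]].mean(0),z))
for nm,box,z,f in(('box',(440,535,245,310),90,(H>95)&(H<115)&(S>120)),('blueplate',(420,440,225,265),102,(H>100)&(H<130)&(S>100)),('dropper',(415,440,204,224),85,(S>90)),('yel',(295,335,232,275),47,(H>12)&(H<30)&(S>120))):
    g=np.zeros_like(f);g[box[2]:box[3],box[0]:box[1]]=1;q=ray('top',big(f&g)[:,0],z)
    print(nm,q.min(0),q.max(0),cv2.minAreaRect(q[:,:2].astype(np.float32)))
E
```

```text
Traceback (most recent call last):
  File "h.py", line 15, in big
    c,_=cv2.findContours(m.astype(np.uint8),cv2.RETR_EXTERNAL,cv2.CHAIN_APPROX_NONE);return max(c,key=cv2.contourArea)
                                                                                            ~~~^^^^^^^^^^^^^^^^^^^^^^^
ValueError: max() iterable argument is empty
```

```bash
python3 - <<'E'
import cv2
a=cv2.imread('pics/top0.png')[195:315,260:540];cv2.imwrite('pics/c.png',cv2.resize(a,None,fx=2.8,fy=2.8,interpolation=cv2.INTER_CUBIC))
E
```

```text
(no output)
```

View pics/c.png

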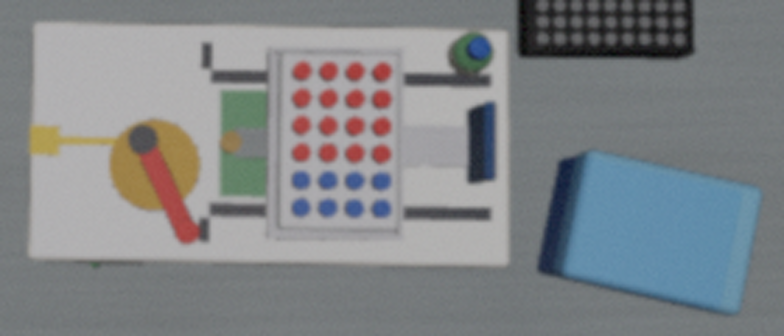

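The crop shows the whole base, with the lever at about 115° and the tip box just behind the base's rear on the robot side. The white threshold was too high, so I'll lower it.

```bash
python3 - <<'E'
from h import *
im=cv2.imread('pics/top0.png')[:,:,::-1].copy();h=hsv(im)
H,S,V=[h[...,i].astype(int) for i in range(3)]
print(h[215,290],h[280,350],h[195,300])
w=(S<30)&(V>150);w[:195]=0;w[300:]=0;w[:,:260]=0;w[:,450:]=0
c=big(cv2.morphologyEx(w.astype(np.uint8),cv2.MORPH_CLOSE,np.ones((5,5))))
r=cv2.minAreaRect(ray('top',c[:,0],30)[:,:2].astype(np.float32));print(r)
m=((H<6)|(H>174))&(S>120);m[:,345:]=0;m[:,:290]=0
c=big(m);print(cv2.boundingRect(c));p=c[:,0]
for z in(51,100):print(z,ray('top',p[np.argsort(-p[:,1])[:6]].mean(0),z))
for nm,box,z,f in(('box',(440,535,245,310),90,(H>95)&(H<115)&(S>120)&(V>140)),('blueplate',(420,440,225,265),102,(H>100)&(H<130)&(S>100)),('dropper',(415,440,204,224),85,(S>90)),('yel',(295,335,232,275),47,(H>12)&(H<30)&(S>120))):
    g=np.zeros_like(f);g[box[2]:box[3],box[0]:box[1]]=1;q=ray('top',big(f&g)[:,0],z)
    print(nm,q.min(0),q.max(0));print(cv2.minAreaRect(q[:,:2].astype(np.float32)), cv2.boxPoints(cv2.minAreaRect(q[:,:2].astype(np.float32))).tolist())
E
```

```text
[150   1 177] [  0   0 177] [ 90  11 120]
((549.632568359375, -109.97567749023438), (357.0360107421875, 177.03697204589844), 87.97691345214844)
(310, 248, 21, 33)
51 [[479.84651655 -46.7285474   51.        ]]
100 [[479.7373611  -46.05577155 100.        ]]
box [ 427.42624038 -404.16889389   90.        ] [ 427.42624038 -404.16889389   90.        ]
((427.4262390136719, -404.16888427734375), (0.0, 0.0), 0.0) [[427.4262390136719, -404.16888427734375], [427.4262390136719, -404.16888427734375], [427.4262390136719, -404.16888427734375], [427.4262390136719, -404.16888427734375]]
blueplate [ 518.19212198 -261.35605035  102.        ] [ 569.33764339 -251.25007181  102.        ]
((543.8895263671875, -255.51687622070312), (9.818280220031738, 51.2136344909668), 87.91127014160156) [[518.120849609375, -259.4894714355469], [569.3004150390625, -261.3560485839844], [569.658203125, -251.54428100585938], [518.4786376953125, -249.67770385742188]]
dropper [ 603.10815319 -264.6497852    85.        ] [ 619.33649707 -250.34371657   85.        ]
((611.2350463867188, -257.498046875), (14.022073745727539, 16.193687438964844), 87.98037719726562) [[602.8961791992188, -264.2193908691406], [619.0797729492188, -264.7900695800781], [619.5739135742188, -250.77670288085938], [603.3903198242188, -250.20602416992188]]
yel [504.18520721 -27.68421645  47.        ] [556.34408292  16.95029459  47.        ]
((528.293701171875, -5.1964569091796875), (61.92927169799805, 22.63712501525879), 22.928913116455078) [[495.3659973144531, -6.835659980773926], [504.1852111816406, -27.684200286865234], [561.221435546875, -3.557253837585449], [552.4022216796875, 17.29128646850586]]
```

```bash
python3 -m creep '[{"fingers":0,"xyz":[-8.12,-7.38,0.8],"spin":8.8},{"fingers":0,"xyz":[-8.12,-7.38,0.8],"spin":8.8},{"fingers":0,"xyz":[-8.12,-7.38,0.8],"spin":8.8},{"fingers":0,"xyz":[-8.12,-7.38,0.8],"spin":8.8},{"fingers":0,"xyz":[-8.12,-7.38,0.8],"spin":8.8},{"fingers":0,"xyz":[-8.12,-7.38,0.8],"spin":8.8},{"fingers":0,"xyz":[-8.12,-7.38,0.8],"spin":8.8},{"fingers":0,"xyz":[-8.12,-7.38,0.8],"spin":8.8},{"fingers":0,"xyz":[-8.12,-7.38,0.8],"spin":8.8},{"fingers":0,"xyz":[-8.12,-7.38,0.8],"spin":8.8},{"fingers":0,"xyz":[-8.12,-7.38,0.8],"spin":8.8},{"fingers":0,"xyz":[-8.12,-7.38,0.8],"spin":8.8}]' 20 | tail -c 600
python3 - <<'E'
from h import *
s=get_state();print(s['ee_pos'],s['tool_rot'],s['joint_positions'],s['grip_width'],s['time_s'])
cv2.imwrite('pics/w1.png',snapshot('wrist')[:,:,::-1])
E
```

```text
time_s: 1.65
ee_pos: [499.1, -80.0, 190.2]
tool_rot: [-0.0, 0.561, 0.828, -0.0]
contact_force: [-0.5, 1.0, -0.0]
grip_width: 0.006
finger_force: 0.0
[499.05681495 -79.97557149 190.17295769] [-3.53152768e-04  5.61064974e-01  8.27771674e-01 -1.64389370e-04] [-3.94022830e-01  7.60770621e-02  1.82707113e+00 -1.91062551e-04
  1.23920231e+00 -7.73413196e-01] 0.006411810267201774 1.65
```

View pics/w1.png

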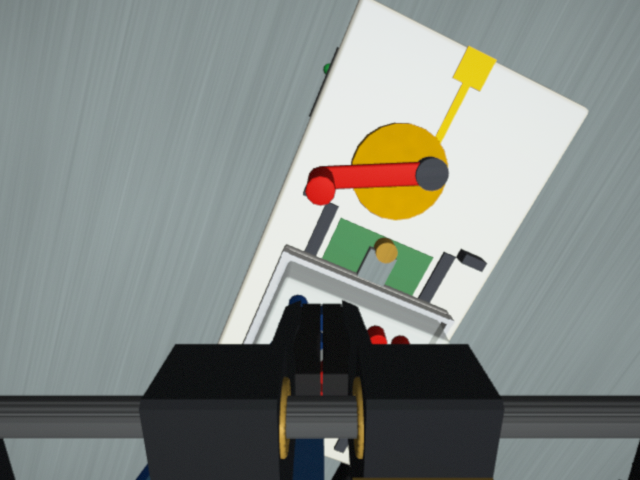

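The wrist view shows the peg top at about (321,187), the pivot hub at (432,173), the yellow mark's square at (474,69) and the roller at (386,251).

```bash
python3 - <<'E'
from h import *
cm=cam('wrist')
peg=ray('wrist',(321,187),100,cm)[0,:2];piv=ray('wrist',(432,173),58,cm)[0,:2]
mk=ray('wrist',(474,69),30,cm)[0,:2];mk2=ray('wrist',(442,136),30,cm)[0,:2];rol=ray('wrist',(386.5,251),47,cm)[0,:2]
print('peg',peg,'piv',piv,np.linalg.norm(peg-piv),'mark',mk,mk2,'rol',rol,np.linalg.norm(rol-piv))
for a in(mk-piv,piv-rol,mk-rol):print(np.degrees(np.arctan2(a[1],a[0])))
v=peg-piv;print('lever',np.degrees(np.arctan2(v[1],v[0])))
E
```

```text
peg [484.24118332 -42.90770659] piv [552.31564007 -13.68192327] 74.08291350752641 mark [555.57785895  59.30281916] [555.53404081  11.56538253] rol [550.23348437 -78.00400812] 64.35577652457275
87.44073839254361
88.14593866609727
87.77100950408602
lever -156.765143770206
```

```bash
cat >> h.py <<'E'
piv=np.array([552.5,-14.2]);th0=88.
def tool(a,off):
    r=np.radians(a);t=np.array([np.sin(r),-np.cos(r)]);return piv+75*np.array([np.cos(r),np.sin(r)])-off*t, a-90
def rel(p,psi,p0,psi0):  # tool-axis shift (units), spin units
    r=np.radians(psi0);x=np.array([np.cos(r),np.sin(r)]);y=np.array([x[1],-x[0]]);d=np.array(p)-p0
    return np.round([d@x/60,d@y/60,(psi0-psi)/5],3)
def yaw():
    q=get_state()['tool_rot'];m=R.from_quat([q[1],q[2],q[3],q[0]]).as_matrix();return np.degrees(np.arctan2(m[1,0],m[0,0]))
E
python3 - <<'E'
from h import *
s=get_state();p=s['ee_pos'];print(yaw())
p1,ps=tool(203,34);print('A',rel(p1,ps,p[:2],yaw()),(p[2]-70)/60)
p0,ps0=p1,ps
print('B')
for a in np.linspace(203,148,12):q=tool(a,18);print(a,rel(*q,p0,ps0))
p0,ps0=tool(148,18);print('C')
for a in np.linspace(143,98,10):q=tool(a,18);print(a,rel(*q,p0,ps0))
E
```

```text
111.82253963969418
A [ 0.067 -0.004 -0.235] 2.002102714689924
B
203.0 [ 0.267 -0.     0.   ]
198.0 [ 0.377 -0.021  1.   ]
193.0 [ 0.488 -0.033  2.   ]
188.0 [ 0.6   -0.035  3.   ]
183.0 [ 0.712 -0.027  4.   ]
178.0 [ 0.823 -0.01   5.   ]
173.0 [0.932 0.017 6.   ]
168.0 [1.038 0.054 7.   ]
163.0 [1.14 0.1  8.  ]
158.0 [1.238 0.154 9.   ]
153.0 [ 1.331  0.217 10.   ]
148.0 [ 1.419  0.287 11.   ]
C
143.0 [ 0.11  -0.021  1.   ]
138.0 [ 0.222 -0.033  2.   ]
133.0 [ 0.334 -0.035  3.   ]
128.0 [ 0.446 -0.027  4.   ]
123.0 [ 0.556 -0.01   5.   ]
118.0 [0.665 0.017 6.   ]
113.0 [0.771 0.054 7.   ]
108.0 [0.874 0.1   8.   ]
103.0 [0.972 0.154 9.   ]
98.0 [ 1.065  0.217 10.   ]
```

```bash
python3 -m creep '[{"fingers":0,"xyz":[0.067,0,0],"spin":-0.2},{"fingers":0,"xyz":[0.067,0,0.9],"spin":-0.2},{"fingers":0,"xyz":[0.067,0,1.8],"spin":-0.2},{"fingers":0,"xyz":[0.067,0,2],"spin":-0.2},{"fingers":0,"xyz":[0.067,0,2],"spin":-0.2}]' | head -4
python3 -m creep '[{"fingers":0,"xyz":[0.27,0,0],"spin":0},{"fingers":0,"xyz":[0.38,-0.02,0],"spin":1},{"fingers":0,"xyz":[0.49,-0.03,0],"spin":2},{"fingers":0,"xyz":[0.6,-0.035,0],"spin":3},{"fingers":0,"xyz":[0.71,-0.03,0],"spin":4},{"fingers":0,"xyz":[0.82,-0.01,0],"spin":5},{"fingers":0,"xyz":[0.93,0.02,0],"spin":6},{"fingers":0,"xyz":[1.04,0.05,0],"spin":7},{"fingers":0,"xyz":[1.14,0.1,0],"spin":8},{"fingers":0,"xyz":[1.24,0.15,0],"spin":9},{"fingers":0,"xyz":[1.33,0.22,0],"spin":10},{"fingers":0,"xyz":[1.42,0.29,0],"spin":11}]'
python3 - <<'E'
from h import *
print(yaw(),tool(148,18),get_state()['ee_pos'])
cv2.imwrite('pics/w2.png',snapshot('wrist')[:,:,::-1])
E
```

```text
time_s: 2.33
ee_pos: [497.2, -73.2, 71.2]
tool_rot: [-0.0, 0.552, 0.834, -0.0]
contact_force: [0.2, -0.8, 1.0]
time_s: 3.82
ee_pos: [481.8, 10.8, 73.3]
tool_rot: [0.002, 0.875, 0.483, 0.002]
contact_force: [-0.0, -4.3, -0.2]
grip_width: 0.005
finger_force: 2.1
57.81318054037851 (array([479.35784603,  10.27907909]), 58) [481.81127734  10.80391388  73.28502654]
```

View pics/w2.png

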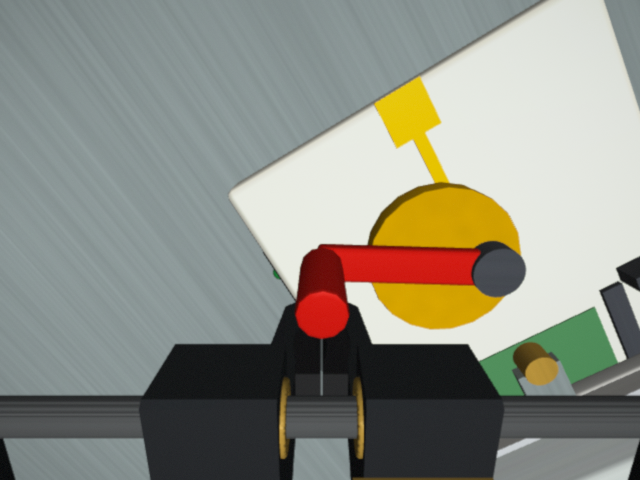

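The peg is in contact, centred on the fingers at (323,315), with the hub at (498,270). It is tracking well, so I'll continue the arc.

```bash
python3 -m creep '[{"fingers":0,"xyz":[0.11,-0.02,0.03],"spin":1},{"fingers":0,"xyz":[0.22,-0.03,0.05],"spin":2},{"fingers":0,"xyz":[0.33,-0.035,0.05],"spin":3},{"fingers":0,"xyz":[0.45,-0.03,0.05],"spin":4},{"fingers":0,"xyz":[0.56,-0.01,0.05],"spin":5},{"fingers":0,"xyz":[0.66,0.02,0.05],"spin":6},{"fingers":0,"xyz":[0.77,0.05,0.05],"spin":7},{"fingers":0,"xyz":[0.87,0.1,0.05],"spin":8},{"fingers":0,"xyz":[0.97,0.15,0.05],"spin":9},{"fingers":0,"xyz":[1.06,0.22,0.05],"spin":10},{"fingers":0,"xyz":[1.06,0.22,0.05],"spin":10}]'
python3 - <<'E'
from h import *
print(yaw(),tool(98,18),get_state()['ee_pos'],get_state()['joint_positions'])
cv2.imwrite('pics/w3.png',snapshot('wrist')[:,:,::-1])
E
```

```text
time_s: 5.25
ee_pos: [525.3, 58.6, 69.0]
tool_rot: [0.0, 0.998, 0.071, 0.001]
contact_force: [-1.1, 0.2, 0.5]
grip_width: 0.007
finger_force: 0.7
8.085605641883399 (array([524.23719219,  57.56498934]), 8) [525.25105133  58.63689943  69.02653244] [-1.13688217e-01  2.99999967e-01  1.84572957e+00  1.71034747e-04
  9.94510488e-01  1.31589470e+00]
```

View pics/w3.png

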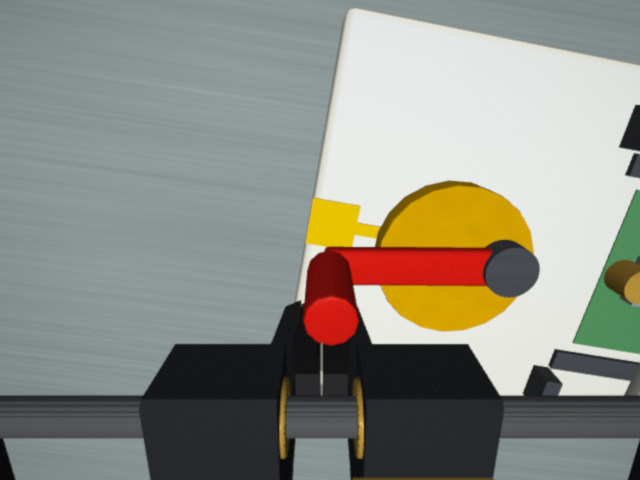

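The lever runs from the hub (512,269) to the peg top (331,320), about 10° short, with the mark square at (333,222). I'll compute what remains.

```bash
cat > lev.py <<'E'
from h import *
def meas(peg,hub,bar,mark):
    cm=cam('wrist');f=lambda uv,z:ray('wrist',uv,z,cm)[0,:2]
    P,Hb,B,M=f(peg,100),f(hub,58),f(bar,55),f(mark,30);an=lambda d:np.degrees(np.arctan2(d[1],d[0])).round(2)
    print('peg',P,'hub',Hb,np.linalg.norm(P-Hb),'bar',B,'mark',M);print('peg-hub',an(P-Hb),'peg-piv',an(P-piv),'bar-hub',an(B-Hb),'mark-hub',an(M-Hb))
E
python3 - <<'E'
from lev import *
meas((331,320),(512,269),(370,266),(333,222))
s=get_state();p0=s['ee_pos'][:2]
for a in(94,91,88):print(a,rel(*tool(a,18),*tool(98,18)))
E
```

```text
peg [544.59538594  58.22718311] hub [555.46512167 -15.39244795] 74.41774810091752 bar [547.50679116  41.34858966] mark [557.34892047  57.58575447]
peg-hub 98.4 peg-piv 96.23 bar-hub 97.98 mark-hub 88.52
94 [ 0.088 -0.018  0.8  ]
91 [ 0.155 -0.027  1.4  ]
88 [ 0.222 -0.033  2.   ]
```

```bash
python3 -m creep '[{"fingers":0,"xyz":[0.09,-0.02,0],"spin":0.8},{"fingers":0,"xyz":[0.155,-0.027,0],"spin":1.4},{"fingers":0,"xyz":[0.2,-0.03,0],"spin":1.8},{"fingers":0,"xyz":[0.2,-0.03,0],"spin":1.8}]'
python3 - <<'E'
from h import *
im=snapshot('wrist');cv2.imwrite('pics/w4.png',im[:,:,::-1])
E
```

```text
time_s: 5.8
ee_pos: [536.5, 61.9, 68.0]
tool_rot: [-0.0, 1.0, -0.009, 0.0]
contact_force: [-3.3, 1.2, 2.2]
grip_width: 0.0
finger_force: 1.6
```

View pics/w4.png

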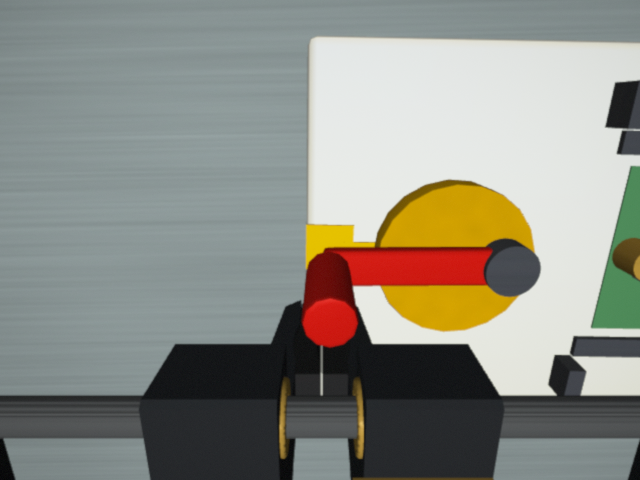

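Lever is almost over the mark: hub at (512,268), peg top (330,321), mark line top edge at row 241.

```bash
python3 - <<'E'
from lev import *
meas((330,321),(512,268),(370,266.5),(330,247))
cm=cam('wrist');a,b=ray('wrist',[(330,38.3),(600,42)],30,cm)[:,:2];d=a-b;print('base edge',np.degrees(np.arctan2(d[1],d[0])),yaw())
E
```

```text
peg [555.82053602  58.74722171] hub [555.50414676 -15.39366373] 74.14156051688606 bar [555.92388894  41.43219176] mark [556.20493389  57.31876237]
peg-hub 89.76 peg-piv 87.39 bar-hub 89.58 mark-hub 89.45
base edge 88.34116331688874 -0.9595843754051342
```

```bash
python3 -m creep '[{"fingers":0,"xyz":[0.015,0,0],"spin":0.2},{"fingers":0,"xyz":[0.03,0,0],"spin":0.3},{"fingers":0,"xyz":[0.03,0,0],"spin":0.3},{"fingers":0,"xyz":[-0.3,0,0],"spin":0.3},{"fingers":0,"xyz":[-0.6,0,0],"spin":0.3},{"fingers":0,"xyz":[-0.6,0,-0.9],"spin":0.3},{"fingers":0,"xyz":[-0.6,0,-1.8],"spin":0.3},{"fingers":0,"xyz":[-0.6,0,-1.8],"spin":0.3}]'
python3 - <<'E'
from h import *
im=snapshot('wrist');cv2.imwrite('pics/w5.png',im[:,:,::-1])
E
```

```text
time_s: 6.85
ee_pos: [505.0, 61.4, 181.0]
tool_rot: [0.001, 1.0, -0.022, 0.006]
contact_force: [0.9, -0.0, -0.3]
grip_width: 0.005
finger_force: 0.0
```

View pics/w5.png

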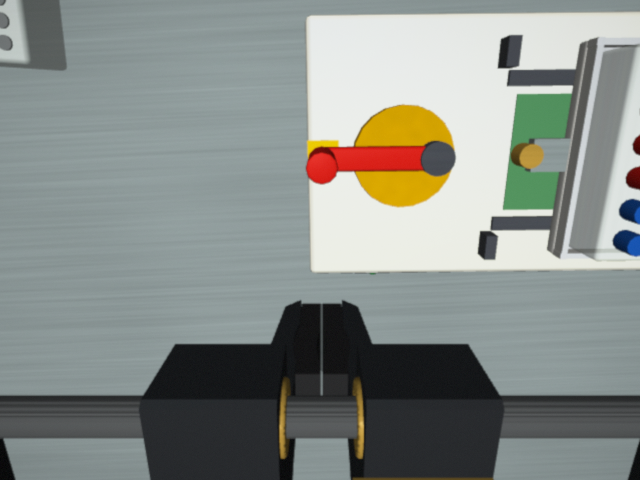

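The arm is clear: peg top (322,166), hub (437,158), roller (527,155), base edge row about 15, base side at column 310. Now I'll check the angle against the base edges.

```bash
python3 - <<'E'
from lev import *
meas((322,166),(437,158),(365,159.5),(323,160))
im=cv2.imread('pics/w5.png')[:,:,::-1].copy();h=hsv(im);H,S,V=[h[...,i].astype(int) for i in range(3)];cm=cam('wrist')
m=((H<6)|(H>174))&(S>120);m[:,450:]=0
cols=np.arange(350,405);mid=[];
for c in cols:
    r=np.flatnonzero(m[:200,c]);mid.append((r.min()+r.max())/2)
B=ray('wrist',np.c_[cols,mid],55,cm)
k=np.polyfit(B[:,1],B[:,0],1);print('bar dir',90-np.degrees(np.arctan(k[0])),'bar x at y=-14.2, 60',np.polyval(k,[-14.2,60]))
w=(S<40)&(V>150)
for rows in('top','bot'):
    cs=np.arange(330,480);e=[]
    for c in cs:
        r=np.flatnonzero(w[:290,c]);e.append(r.min() if rows=='top' else r.max())
    E=ray('wrist',np.c_[cs,e],30,cm);k=np.polyfit(E[:,1],E[:,0],1);print(rows,90-np.degrees(np.arctan(k[0])),np.polyval(k,[-14.2,60]))
E
```

```text
peg [555.51097567  58.6698966 ] hub [552.02257489 -14.20642343] 72.95976262529176 bar [552.7773748   31.05843833] mark [550.8879335   57.94810061]
peg-hub 87.26 peg-piv 87.63 bar-hub 89.04 mark-hub 90.9
bar dir 88.18447684754268 bar x at y=-14.2, 60 [552.05877723 554.41072921]
top 83.0578908434443 [640.09836796 649.1328909 ]
bot 87.41971888141343 [449.19144126 452.53525465]
```

```bash
python3 - <<'E'
from h import *
s=get_state();p=s['ee_pos'];ex=np.array([.0349,.9994]);O=piv-95*ex
t=O-154*ex-24*ex;print('target',t,rel(t,88,p[:2],yaw()),yaw(),p[2])
print(ray('top',[(470.7,248.6),(461,293)],90),ray('top',[(453,292)],0), ray('top',(427,215),30))
E
```

```text
target [ 542.9723 -287.0362] [  0.923   5.774 -18.112] -2.5596038882492875 178.1908247402335
[[ 535.94379065 -333.47073794   90.        ]
 [ 448.69898405 -310.72085052   90.        ]] [[ 448.73117035 -317.1522172     0.        ]] [[ 611.79990431 -261.42935417   30.        ]]
```

```bash
python3 -m creep '[{"fingers":0,"xyz":[0.92,5.77,0],"spin":-18.1},{"fingers":0,"xyz":[0.92,5.77,0],"spin":-18.1},{"fingers":0,"xyz":[0.92,5.77,0],"spin":-18.1},{"fingers":0,"xyz":[0.92,5.77,0],"spin":-18.1},{"fingers":0,"xyz":[0.92,5.77,0],"spin":-18.1},{"fingers":0,"xyz":[0.92,5.77,0],"spin":-18.1},{"fingers":0,"xyz":[0.92,5.77,0],"spin":-18.1},{"fingers":0,"xyz":[0.92,5.77,0],"spin":-18.1},{"fingers":0,"xyz":[0.92,5.77,0],"spin":-18.1},{"fingers":0,"xyz":[0.92,5.77,0],"spin":-18.1},{"fingers":0,"xyz":[0.92,5.77,0],"spin":-18.1},{"fingers":0,"xyz":[0.92,5.77,0],"spin":-18.1}]'
python3 - <<'E'
from h import *
print(yaw(),get_state()['ee_pos'])
cv2.imwrite('pics/w6.png',snapshot('wrist')[:,:,::-1])
E
```

```text
time_s: 8.4
ee_pos: [540.3, -286.1, 175.3]
tool_rot: [-0.0, 0.72, 0.694, -0.0]
contact_force: [-0.1, -0.1, -0.9]
grip_width: 0.01
finger_force: 0.0
87.86870893707577 [ 540.30521829 -286.10788119  175.28381335]
```

View pics/w6.png

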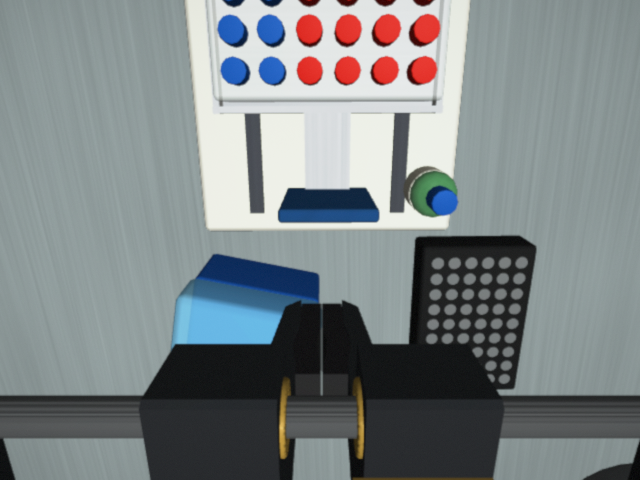

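The plate's top face is at rows about 206–221 and columns 279–378. The tip box's near edge is at row about 255–275, clear of the fingers' line.

```bash
python3 - <<'E'
from h import *
print(ray('wrist',[(280,220.5),(378,219.5),(328,221)],102), ray('wrist',[(213,255),(319,273),(318,300)],0), ray('wrist',[(319,302),(195,280)],90))
print(ray('wrist',[(457,203)],85))
E
```

```text
[[ 518.94917004 -262.44797721  102.        ]
 [ 572.46348537 -263.83899528  102.        ]
 [ 545.1546741  -263.6882643   102.        ]] [[ 450.34112022 -316.55159641    0.        ]
 [ 536.92311462 -335.68366344    0.        ]
 [ 535.1195158  -360.47168012    0.        ]] [[ 538.07782712 -318.22357257   90.        ]
 [ 463.72628835 -300.82929902   90.        ]]
[[ 620.48994247 -260.18897589   85.        ]]
```

```bash
python3 -m creep '[{"fingers":0,"xyz":[0,0.08,0],"spin":0},{"fingers":0,"xyz":[0,0.08,0.9],"spin":0},{"fingers":0,"xyz":[0,0.08,1.7],"spin":0},{"fingers":0,"xyz":[0,0.08,1.72],"spin":0},{"fingers":0,"xyz":[0.15,0.08,1.72],"spin":0},{"fingers":0,"xyz":[0.3,0.08,1.72],"spin":0},{"fingers":0,"xyz":[0.45,0.08,1.72],"spin":0},{"fingers":0,"xyz":[0.6,0.08,1.72],"spin":0},{"fingers":0,"xyz":[0.7,0.08,1.72],"spin":0},{"fingers":0,"xyz":[0.78,0.08,1.72],"spin":0},{"fingers":0,"xyz":[0.85,0.08,1.72],"spin":0},{"fingers":0,"xyz":[0.85,0.08,1.72],"spin":0}]'
```

```text
time_s: 9.95
ee_pos: [546.6, -234.6, 72.1]
tool_rot: [-0.001, 0.72, 0.694, 0.0]
contact_force: [0.3, -0.3, -0.1]
grip_width: 0.003
finger_force: 0.2
```

```bash
python3 -m creep '[{"fingers":0,"xyz":[0.02,0,0],"spin":0},{"fingers":0,"xyz":[0.04,0,0],"spin":0}]' | sed -n '2p;4p'
python3 -m creep '[{"fingers":0,"xyz":[0.02,0,0],"spin":0},{"fingers":0,"xyz":[0.03,0,0],"spin":0}]' | sed -n '2p;4p'
python3 - <<'E'
from h import *
cv2.imwrite('pics/top2.png',cv2.resize(snapshot('top')[195:315,260:460],None,fx=3.5,fy=3.5,interpolation=cv2.INTER_CUBIC)[:,:,::-1])
E
```

```text
ee_pos: [546.6, -234.5, 72.2]
contact_force: [-1.6, -10.0, -3.6]
ee_pos: [546.7, -234.4, 72.3]
contact_force: [-1.7, -15.8, -6.5]
```

It met a hard stop at y = −234.5 with 10–16 N. I'll back off, rise clear and verify.

```bash
python3 -m creep '[{"fingers":0,"xyz":[-0.1,0,0],"spin":0},{"fingers":0,"xyz":[-0.4,0,0],"spin":0},{"fingers":0,"xyz":[-0.9,0,0],"spin":0},{"fingers":0,"xyz":[-0.92,0,-0.9],"spin":0},{"fingers":0,"xyz":[-0.92,-0.08,-1.72],"spin":0},{"fingers":0,"xyz":[-0.92,-0.08,-1.72],"spin":0},{"fingers":0,"xyz":[-0.92,-0.08,-1.72],"spin":0}]' | sed -n '1,2p;4p'
python3 - <<'E'
from h import *
im=snapshot('wrist');cm=cam('wrist');cv2.imwrite('pics/w7.png',im[:,:,::-1])
for nm in('w6','w7'):
    a=cv2.imread(f'pics/{nm}.png')[:,:,::-1].copy();h=hsv(a);H,S,V=[h[...,i].astype(int) for i in range(3)]
    m=(H>100)&(H<125)&(S>120)&(V<140);m[240:]=0;m[:,:265]=0;m[:,390:]=0;m[:90]=0
    x,y,w,hh=cv2.boundingRect(big(m));print(nm,x,y,w,hh,ray('wrist',(x+w/2,y+hh),102,cm))
t=snapshot('top');cv2.imwrite('pics/top3.png',t[:,:,::-1])
for nm in('top0','top3'):
    a=cv2.imread(f'pics/{nm}.png')[:,:,::-1].copy();h=hsv(a);H,S,V=[h[...,i].astype(int) for i in range(3)]
    m=(H>100)&(H<130)&(S>100);m[:225]=0;m[265:]=0;m[:,:404]=0;m[:,442:]=0;b=cv2.boundingRect(big(m));print(nm,b,ray('top',(b[0]+b[2],b[1]+b[3]/2),102))
cv2.imwrite('pics/t3c.png',cv2.resize(t[195:315,260:460],None,fx=3.8,fy=3.8,interpolation=cv2.INTER_CUBIC)[:,:,::-1])
E
```

```text
time_s: 11.38
ee_pos: [540.0, -286.2, 175.1]
contact_force: [0.8, -0.2, -0.1]
w6 279 189 100 33 [[ 544.74442145 -263.47434985  102.        ]]
w7 277 127 106 19 [[ 546.46333332 -223.14639665  102.        ]]
top0 (430, 232, 6, 27) [[ 542.65726075 -262.34627501  102.        ]]
top3 (412, 232, 3, 26) [[ 544.41451046 -221.19563767  102.        ]]
```

View pics/t3c.png

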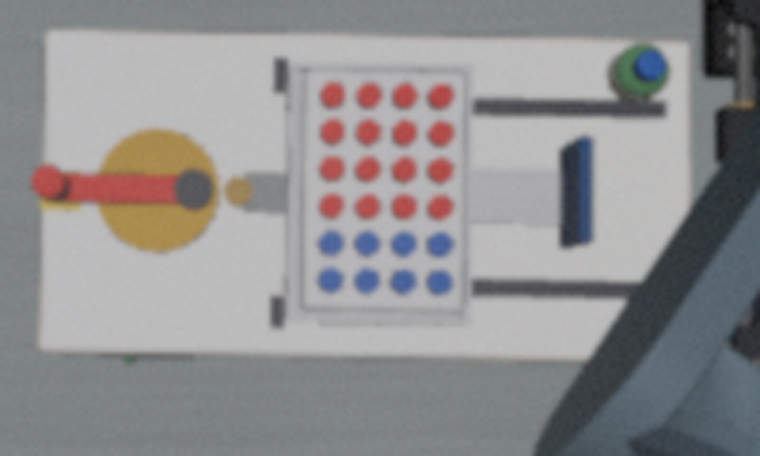

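The carriage's front meets both stops (columns 275–290) after 40.3 to 41.2 mm of travel. The lever lies over the mark, just short of the disc there is still a gap at the roller, and the rack, dropper and tool are all clear.

```bash
python3 -c "
from plant import *
print(job_done())"
```

```text
the job is handed in; nothing more can be done
None
```

The job is handed in: I turned the cam to its low point first (lever within about 1° of the mark), then pushed the carriage home against its stops (40–41 mm measured). The arm finished clear with the rack in its nest, and the clock read about 11.5 s.

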